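# Slide the battery cover onto the data logger until it clicks

## Robot

A 7-joint arm with a two-finger parallel gripper is mounted at the origin on a cart in front of the work surface, level with it; the furniture and walls round the work are solid. World frame = base frame: x ahead of the robot, y to its left, z up, the work surface at z = 0. Lengths are in m, angles in rad, forces in N, time in s.
With the tool pointing down it reaches from about 0.4 to 0.9 m from the base axis. Payload 5.6 kg.
Tool frame: the origin (TCP) lies between the finger pads; the fingertips stand ctrl.finger_overhang ahead of it and the grasp point (between the pads) lies 6 mm ahead of it (ctrl.finger_overhang is the distance from the TCP to the fingertips, in m); z points along the fingers, y is the line along which they close (so a half turn about z gives the same grasp; the last joint's range is limited). The gripper opens to 92 mm and grips with 3 to 60 N. Pads are 20 mm wide; open, the fingers measure 128 mm over their backs; the gripper's body (75 mm by 189 mm) begins 69 mm behind the grasp point.
Start: joints at [-1.369, 0.468, -0.012, 1.603, 0.006, 1.071, -0.056], TCP at [0.158, 0.631, 0.24] pointing down, gripper open.
Joint ranges: [-2.53, 2.53], [-0.31, 2.02], [-1.57, 1.55], [0.28, 2.44], [-1.29, 4.43], [0.15, 1.84], [-2.92, 2.92]. Speed limits (rad/s): [2.57, 2.57, 3.14, 3.14, 3.14, 3.14, 3.14].

## Interface

Orientations are given as a unit quaternion [w, x, y, z].
In Python, from workcell import status, cams, ctrl gives the robot as it stands.
- The arm moves only by the tool drive_tool, never from a script. Its argument "increments" is a list that holds one entry, the list of rows, each a list of 4 numbers: the shift along the tool's x, y, z in m, then the turn about the tool's z in degrees. In form: [[[dx, dy, dz, yaw], ...]]. A call has 1 to 12 rows; each row shifts and turns the commanded pose from where the row before left it, along the tool's axes as they then stand; what a row does not reach is not made up. A row lasts 1/12 s, in which the tool goes at most 41.7 mm and 7.16 degrees, less where a joint would pass 70% of its speed; a pose out of reach is approached as far as the arm can. A call is refused whole if a number of a shift passes 0.0417 or a number of a turn 7.16, either way. A call with a gripper value outside its range is refused whole. "fingers" is the opening, from -1 (shut) to 1 (fully open), set as the call begins (left out, the last holds). The fingers move at their own pace and stop on an object; "force" is the grip in N (left out, the last holds). Time passes only in rows, so rows that do not move let the fingers close. It gives the time, the measured TCP pose, the force, the opening and the grip force at its end, in the units of the state.
- status.get_obs(): the state, without advancing time (a new reading comes with each control period).
- cams.read_camera(name): name is "side" or "top"; returns the picture (480x640x3 uint8, red, green, blue); there is no depth.
- cams.camera_params(name): a dict with "camera_matrix" (3x3 intrinsics, pixels), "T" (4x4, takes a point from camera to world coordinates). Camera axes: x right, y down, z forward; pixel columns grow to the right and rows downward; lengths in m; the calibration is good to about 2 mm. A picture is of the moment at which its call begins. camera_params takes no time and is no camera call.
- ctrl.hand_in(): hands the job in; it is judged then, once.
The state is a dict: "t": time; "q": joint angles; "joint_vel": joint speeds; "tau": joint torques, N m; "tcp_pos": TCP position; "ee_rot": TCP orientation; "contact_force": force on the tool from outside, world axes, zero at the start; "wrist_torque": the same for the moment, N m; "gripper_width": finger opening in m; "finger_force": force on a finger pad.
Only numpy, scipy, OpenCV 4.12 (cv2) and the standard library are available. Lean on these libraries where they do the work, as an engineer would, in place of code of your own. Each camera call takes 0.05 s, during which the arm holds its last target. There are 200 camera calls.

## Task

Close the battery compartment of the bench data logger: pick up the loose blue cover, lay it on the logger's open end with its spring tab leading, and slide it under the two rails, up the steel ramp, until the tab has clicked down behind the ledge. Once in the rails, never press it against the logger with more than 12 N, or the thin plastic cracks. Let go of it fully home and lying flat, and do not disturb the timer, bottle, dish and marker.

Things in the scene. Friction and masses are not known exactly. Their poses are not given: they have to be found in the camera images.
- logger: Grey bench data logger, fixed, 172 (x = -70 to 102) x 144 x 48 mm high; origin at bench level on the cover track's centre line, x = the way the cover slides on, z up. Flat deck 32 mm high, open from x = -70 to -34 mm: the cover is set down here, its tail may overhang. Black control panel with green screen, 44 mm high, at y = -50 to -92 mm. Pocket with three cells between the rails
- cover: Loose blue battery cover, 80 to 140 g, lying flat: plate 80 (x) x 70 (y) x 4 mm on two runners, plate top 10 mm above their underside; origin mid underside of the runners, x towards the leading edge with the tab, z up. An upright grip bar stands across it, 14 mm thick (x), 36 mm long (y), up to 30 mm above the underside, centred at x = -15 mm; two white stripes behind it
- rail_mouth (a point): On the deck (z = 32 mm) midway between the rails where they begin, x = -5 mm of the logger; axes as the logger's. With cover_front beyond it along x by: 53 to 67 mm, the nib meets the ramp; 75 to 89 mm, it drops behind the ledge (click, 22 mm after meeting the ramp); 2 mm past the click the cover meets the end stop
- cover_grip (a point): Middle of the cover's grip bar, 24 mm above the runners' underside (6 mm below the bar's top, 14 mm above the plate); axes as the cover's
- cover_front (a point): Middle of the cover's leading edge at the height of the runners' underside, 40 mm ahead of the cover's origin and 55 mm ahead of cover_grip along x; axes as the cover's. On the deck it is level with rail_mouth
- tab (a joint): The cover's springy tongue at the leading edge, 16 mm wide, with an orange nib below its tip; angle in rad: 0 relaxed, grows as the nib is lifted (about 0.12 on top of the ledge). Riding up the ramp takes a push of about 3 to 7 N, and unheld it then lifts the front of the cover against the lips; past the ledge the angle and the push fall back to nearly 0
- timer: White bench timer, 60 x 60 x 15 mm, loose, flat on the bench to one side; origin under its middle.
- reagent_bottle: White capped bottle, 41 mm across, 74 mm tall, loose, upright beyond the logger; origin under its middle.
- red_dish: Small red dish, 54 mm across, 17 mm tall, loose, at the right; origin under its middle.
- marker: White marker pen with a red cap, 126 mm long, 14 mm thick, loose, lying at the left; origin under its middle.
- rail_mid (a point): On the deck midway along the rails, 50 mm ahead of rail_mouth. Rails: side walls, inner faces at y = +-36.5 mm (cover has 1.5 mm play a side), with black lips over the cover's edges, undersides 12, tops 16 mm above the deck (2 mm play over the plate); gap between lips y = -29 to +29 mm, free for fingers. Mouths flare to y = +-45 mm in the 29 mm before rail_mouth; lip mouths rise
- ledge_nominal (a point): On the deck, 77 mm ahead of rail_mouth: the average place of the steel ledge. A steel strip carries a ramp 20 mm long (first steep, then gentle), the ledge at its end (5 mm high, sharp drop) and, 7 mm past the ledge, an end stop 11 mm high. The strip is set differently on each unit, up to 7 mm either way along x, which is not measured: the click and the stop must be felt
Things that resemble listed ones, but are neither listed nor needed, are in the scene too. There is more than one size of the cover; the one meant has the size given above.

How it is judged:
By the outcome, as a careful person would: the job done as asked, in the order asked, and still so for the second after the job is handed in, with the robot touching nothing.
It also fails if it takes over 67 s, if anything falls off the work surface, if the arm or the gripper's body presses on something with over 40 N, if the wrist force passes 120 N, or if a joint passes its speed limit or range.

## Working session

There is one attempt and no reset: what is moved stays moved. The work goes in short steps, Python scripts to look and compute and a tool call to move; the robot and the scene stay as the last step left them, time stands still between calls to the robot, and variables do not carry over. Pictures are saved under pics/ and viewed, at most 10 in all, crops included, and the job is handed in when it is done.

Besides the shell and the picture viewer there is one more tool, called by a JSON object that holds its "op" and its "data". drive_tool: Moves the arm, as the interface text tells. Its arguments: {"type":"object","properties":{"increments":{"type":"array","items":{"type":"array","items":{"type":"array","items":{"type":"number"}}}},"fingers":{"type":"number"},"force":{"type":"number"}},"required":["increments"]}

```bash
mkdir -p pics; python3 - <<'E'
from workcell import status,cams,ctrl
import cv2
for n in("top","side"):
    cv2.imwrite(f"pics/{n}0.png",cams.read_camera(n)[:,:,::-1])
    p=cams.camera_params(n);print(n,p["camera_matrix"],p["T"])
print(status.get_obs(),ctrl.finger_overhang)
E
```

```text
top [[438.50575929   0.         323.34065267]
 [  0.         438.50575929 238.3893098 ]
 [  0.           0.           1.        ]] [[ 0.09058633 -0.96568423  0.2434093   0.34429986]
 [-0.99587937 -0.08678526  0.02631739  0.00126664]
 [-0.00428995 -0.24479029 -0.96956656  1.1095605 ]
 [ 0.          0.          0.          1.        ]]
side [[534.65595694   0.         328.38471067]
 [  0.         534.65595694 236.41470597]
 [  0.           0.           1.        ]] [[-0.99475853 -0.03618343  0.09563587  0.45698372]
 [-0.10167638  0.44912665 -0.88766388  1.27931809]
 [-0.01083389 -0.89273513 -0.45045157  0.70458961]
 [ 0.          0.          0.          1.        ]]
{'t': 0.1, 'q': array([-1.36896665,  0.46826206, -0.01160969,  1.60351734,  0.0059691 ,
        1.07139578, -0.05626887]), 'joint_vel': array([-0.00049325, -0.00376691,  0.00024051, -0.0015101 ,  0.00085106,
        0.00019107,  0.00078691]), 'tau': array([ 5.09121655e-04, -5.21646702e+01, -1.29944531e-02, -2.44364226e+01,
       -5.68404375e-02,  1.41176718e-02,  6.02429441e-05]), 'tcp_pos': array([0.15748871, 0.63013978, 0.23875899]), 'ee_rot': array([-5.32293711e-05,  1.22130177e-01,  9.92513789e-01, -7.72106419e-04]), 'contact_force': array([0.47597526, 1.17338417, 0.20004925]), 'wrist_torque': array([-0.03435758, -0.01632136, -0.02862187]), 'finger_force': 0.0, 'gripper_width': 0.09173404211479042} 0.025
```

View pics/top0.png

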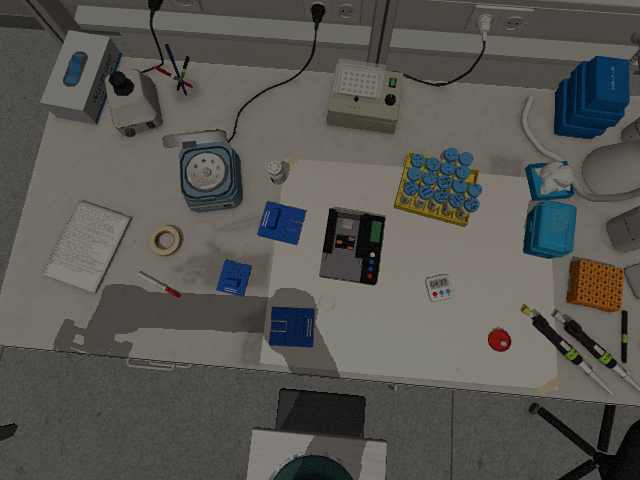

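View pics/side0.png

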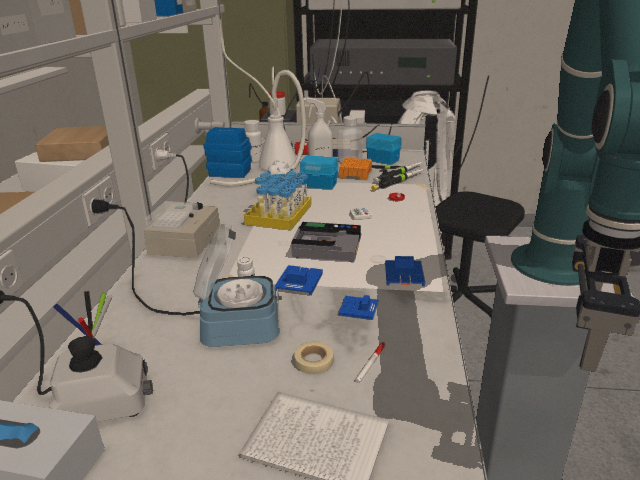

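Candidates for the cover: blue plates at top-image (282,223), (234,278) and (293,327). I'll enlarge the area around them to measure their sizes.

```bash
cat > h.py <<'E'
import numpy as np
from workcell import cams
def ray(n,uv):
    p=cams.camera_params(n);K,T=p["camera_matrix"],p["T"]
    return T[:3,3],T[:3,:3]@np.linalg.inv(K)@np.array([*uv,1.])
def at(n,uv,z):
    o,d=ray(n,uv);return o+d*(z-o[2])/d[2]
def proj(n,X):
    p=cams.camera_params(n);K,T=p["camera_matrix"],p["T"]
    c=K@(T[:3,:3].T@(np.asarray(X)-T[:3,3]));return c[:2]/c[2]
E
python3 - <<'E'
import cv2
im=cv2.imread("pics/top0.png")
cv2.imwrite("pics/topc.png",cv2.resize(im[195:355,210:400],None,fx=4.2,fy=3.75*1.0 if 0 else 3.75,interpolation=cv2.INTER_CUBIC) if 0 else cv2.resize(im[200:350,210:400],None,fx=4,fy=4,interpolation=cv2.INTER_CUBIC))
im=cv2.imread("pics/side0.png")
cv2.imwrite("pics/sidec.png",cv2.resize(im[215:325,270:430],None,fx=5,fy=5,interpolation=cv2.INTER_CUBIC))
E
```

```text
(no output)
```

View pics/topc.png

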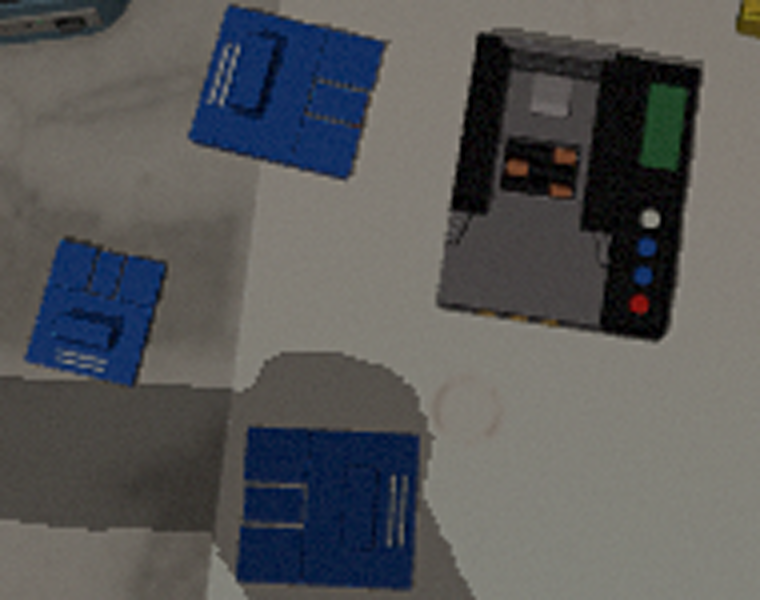

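View pics/sidec.png

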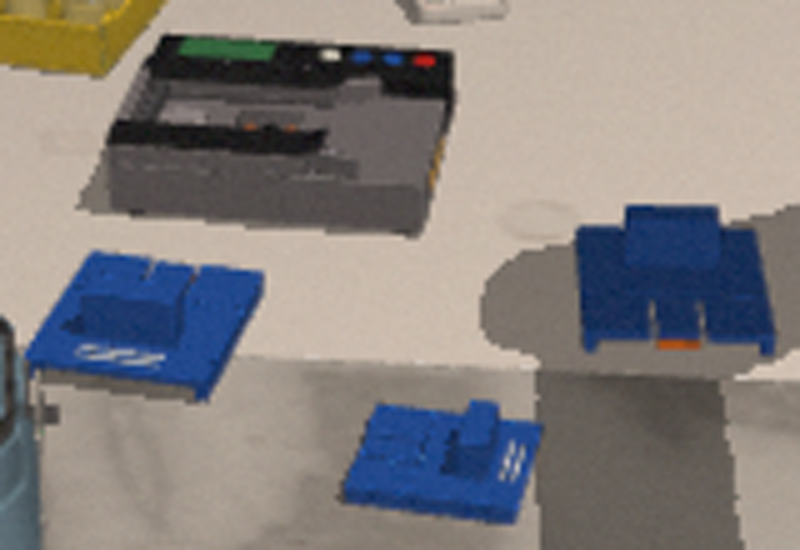

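```bash
python3 - <<'E'
from h import *
def f(pts,z):
    P=np.array([at("top",(210+u/4-.375,200+v/4-.375),z) for u,v in pts]);print(P.round(4).tolist());
    print(" mean",P.mean(0).round(4)," sides",[round(float(np.linalg.norm(P[i]-P[i-3])),4) for i in range(4)],
     "ang",[round(float(np.degrees(np.arctan2(*(P[i-3]-P[i])[1::-1]))),1) for i in range(4)])
f([(233,5),(387,42),(347,180),(190,140)],.01)
f([(66,238),(167,262),(136,387),(26,360)],.01)
f([(247,427),(420,433),(413,590),(240,582)],.01)
# C stripes & grip top
print(at("top",(210+390/4,200+510/4),.01),at("top",(210+275/4,200+505/4),.01))
# logger: deck front edge corners z=.032, panel corners z=.044, 
f([(438,305),(603,327)]*2,.032)
print("panel",[at("top",(210+u/4-.375,200+v/4-.375),.044).round(4).tolist() for u,v in[(609,60),(702,64),(668,340),(602,328)]])
print("railL",[at("top",(210+u/4-.375,200+v/4-.375),.048).round(4).tolist() for u,v in[(478,32),(507,40),(488,213),(453,208)]])
print("railR",[at("top",(210+u/4-.375,200+v/4-.375),.048).round(4).tolist() for u,v in[(602,55),(582,228)]])
E
```

```text
[[0.7091, 0.1865, 0.01], [0.6927, 0.0825, 0.01], [0.5976, 0.0988, 0.01], [0.615, 0.2031, 0.01]]
 mean [0.6536 0.1427 0.01  ]  sides [0.1053, 0.0965, 0.1057, 0.0956] ang [-99.0, 170.2, 80.5, -10.0]
[[0.5436, 0.2739, 0.01], [0.5339, 0.2074, 0.01], [0.4533, 0.2164, 0.01], [0.4639, 0.2876, 0.01]]
 mean [0.4987 0.2463 0.01  ]  sides [0.0671, 0.0811, 0.072, 0.0809] ang [-98.3, 173.7, 81.6, -9.8]
[[0.4349, 0.1442, 0.01], [0.4409, 0.0366, 0.01], [0.3462, 0.0318, 0.01], [0.3414, 0.1372, 0.01]]
 mean [0.3908 0.0874 0.01  ]  sides [0.1078, 0.0948, 0.1056, 0.0938] ang [-86.8, -177.1, 92.6, 4.3]
[0.39165892 0.04944641 0.01      ] [0.38826338 0.12027221 0.01      ]
[[0.5184, 0.0322, 0.032], [0.5139, -0.0706, 0.032], [0.5184, 0.0322, 0.032], [0.5139, -0.0706, 0.032]]
 mean [ 0.5161 -0.0192  0.032 ]  sides [0.103, 0.103, 0.103, 0.103] ang [-92.5, 87.5, -92.5, 87.5]
panel [[0.6826, -0.0617, 0.044], [0.6852, -0.1206, 0.044], [0.5076, -0.1098, 0.044], [0.5113, -0.0692, 0.044]]
railL [[0.6924, 0.0227, 0.048], [0.6888, 0.0039, 0.048], [0.5758, 0.0063, 0.048], [0.577, 0.0282, 0.048]]
railR [[0.6842, -0.0568, 0.048], [0.5716, -0.0523, 0.048]]
```

Plate sizes are A 105×96, B 81×70 and C 107×94 mm, so B at (234,278) is the 80×70 cover. Its tab points to world +x. Next is a combined two-camera fit of the logger and cover poses.

```bash
python3 - <<'E'
from h import *
from scipy.optimize import least_squares
t=lambda u,v:("top",(210+u/4-.375,200+v/4-.375)); s=lambda u,v:("side",(270+u/5-.4,215+v/5-.4))
L=[(t(438,305),(-70,52,32)),(t(603,327),(-70,-50,32)),(t(668,340),(-70,-92,44)),(t(702,64),(102,-92,44)),(t(478,32),(102,45,48)),
 (t(488,213),(-5,29,48)),(t(582,228),(-5,-29,48)),(s(418,236),(-70,52,0)),(s(428,183),(-70,52,32)),(s(113,208),(102,52,0)),(s(453,50),(-70,-92,44)),(s(165,36),(102,-92,44))]
C=[(t(66,238),(40,35,10)),(t(167,262),(40,-35,10)),(t(136,387),(-40,-35,10)),(t(26,360),(-40,35,10)),
 (s(378,403),(40,-35,10)),(s(543,425),(-40,-35,10)),(s(345,492),(40,35,10)),(s(519,513),(-40,35,10))]
def X(p,m):
    c,n=np.cos(p[2]),np.sin(p[2]);m=np.array(m)/1e3
    return [p[0]+c*m[0]-n*m[1],p[1]+n*m[0]+c*m[1],m[2]]
for nm,D,p0 in(("logger",L,[.586,-.023,-.04]),("cover",C,[.4987,.2463,-.14])):
  for sel in("top","side",""):
    d=[x for x in D if sel in x[0][0]]
    f=lambda p:np.concatenate([proj(x[0][0],X(p,x[1]))-x[0][1] for x in d])
    r=least_squares(f,p0,loss="soft_l1",f_scale=.5)
    print(nm,sel,r.x[:2].round(4),np.degrees(r.x[2]).round(2))
  print(r.fun.reshape(-1,2).round(1).tolist())
E
```

```text
logger top [ 0.585  -0.0227] -2.56
logger side [ 0.5879 -0.0214] -3.84
logger  [ 0.5866 -0.0225] -3.14
[[-0.4, -0.5], [-0.8, -0.1], [0.4, -1.6], [-0.3, 0.7], [2.3, 0.8], [0.1, -2.9], [-0.2, -3.4], [2.2, -0.3], [0.3, -0.2], [0.2, 1.0], [0.9, -0.9], [-0.2, -1.4]]
cover top [0.4987 0.2464] -8.16
cover side [0.499 0.257] -7.8
cover  [0.4991 0.2479] -7.98
[[-1.2, -0.1], [-0.1, 0.0], [-0.9, -0.6], [-0.2, -0.2], [0.0, -1.6], [0.4, -1.8], [0.1, -2.9], [0.2, -2.5]]
```

{"op": "drive_tool", "data": {"increments": [[[0,0,0,7],[0,0,0,7],[0,0,0,7],[0,0,0,7],[0,0,0,7],[0,0,0,7],[0,0,0,7],[0,0,0,7],[0,0,0,7],[0,0,0,7],[0,0,0,7],[0,0,0,7]]], "fingers": -0.1, "force": 15}}

```text
t: 1.1
tcp_pos: [0.1574, 0.6303, 0.2391]
ee_rot: [0.0, 0.757, 0.654, -0.0]
contact_force: [-0.4, 1.1, -0.1]
gripper_width: 0.041
finger_force: 0.0
```

{"op": "drive_tool", "data": {"increments": [[[-0.025,0.029,0,0],[-0.025,0.029,0,0],[-0.025,0.029,0,0],[-0.025,0.029,0,0],[-0.025,0.029,0,0],[-0.025,0.029,0,0],[-0.025,0.029,0,0],[-0.025,0.029,0,0],[-0.025,0.029,0,0],[-0.025,0.029,0,0],[-0.025,0.029,0,0],[-0.025,0.029,0,0]]]}}

```text
t: 2.1
tcp_pos: [0.461, 0.2833, 0.2395]
ee_rot: [-0.0, 0.755, 0.656, -0.0]
contact_force: [0.3, 0.8, -0.1]
gripper_width: 0.0413
finger_force: 0.0
```

{"op": "drive_tool", "data": {"increments": [[[-0.015,0.015,0,0],[-0.015,0.015,0.02,0],[0,0,0.03,0],[0,0,0.03,0],[0,0,0.03,0],[0,0,0.02,0],[0,0,0.01,0],[0,0,0,0],[0,0,0,0]]]}}

```text
t: 2.85
tcp_pos: [0.486, 0.251, 0.0998]
ee_rot: [0.0, 0.755, 0.656, -0.0]
contact_force: [0.6, -0.5, 0.5]
gripper_width: 0.0411
finger_force: 0.0
```

{"op": "drive_tool", "data": {"increments": [[[-0.0027,-0.0018,0.02,0],[0,0,0.02,0],[0,0,0.013,0],[0,0,0.008,0],[0,0,0,0],[0,0,0,0]]]}}

```text
t: 3.35
tcp_pos: [0.4841, 0.2488, 0.0392]
ee_rot: [0.0, 0.755, 0.656, 0.0]
contact_force: [0.5, -0.7, -0.6]
gripper_width: 0.0416
finger_force: 0.0
```

```bash
python3 - <<'E'
from workcell import status,cams
import cv2
o=status.get_obs();print(o["tcp_pos"],o["contact_force"])
a=cams.read_camera("side")[:,:,::-1]
cv2.imwrite("pics/side1.png",cv2.resize(a[230:330,290:440],None,fx=5,fy=5,interpolation=cv2.INTER_CUBIC))
E
```

```text
[0.48413985 0.2488323  0.03916747] [ 0.48047347 -0.69142256 -0.578913  ]
```

View pics/side1.png

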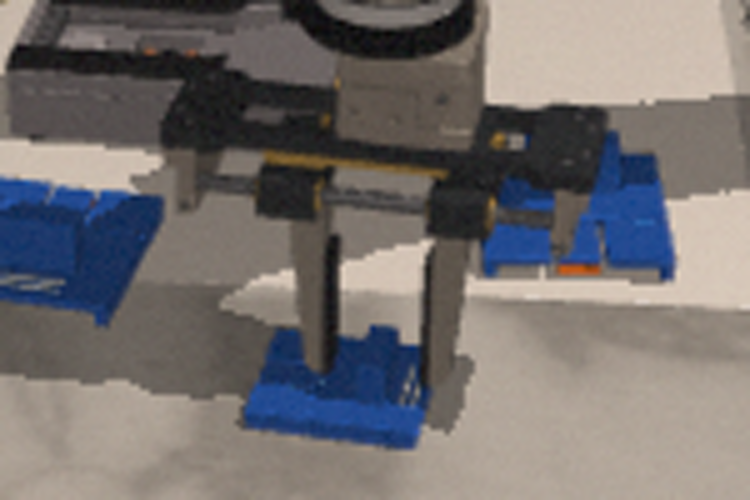

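The fingers at crop (318,370) and (437,380) straddle the bar, which is centred at about (383,350). Closing now.

{"op": "drive_tool", "data": {"increments": [[[0,0,0.0012,0],[0,0,0,0],[0,0,0,0],[0,0,0,0],[0,0,0,0],[0,0,0,0]]], "fingers": -1, "force": 20}}

```text
t: 3.9
tcp_pos: [0.4838, 0.2488, 0.0377]
ee_rot: [-0.0, 0.755, 0.656, 0.0]
contact_force: [-0.3, -0.2, 2.3]
gripper_width: 0.0138
finger_force: 20.0
```

{"op": "drive_tool", "data": {"increments": [[[0,0,0,0],[0,0,0,0],[0,0,0,0]]]}}

```text
t: 4.15
tcp_pos: [0.4838, 0.2488, 0.0377]
ee_rot: [-0.0, 0.755, 0.656, 0.0]
contact_force: [-0.1, 0.1, 5.2]
gripper_width: 0.0136
finger_force: 20.0
```

{"op": "drive_tool", "data": {"increments": [[[0,0,-0.01,0],[0,0,-0.015,0],[0,0,-0.02,0],[0,0,-0.02,0],[0,0,-0.015,0],[0,0,0,-2.5],[0,0,0,-2.5],[0,0,0,0],[0,0,0,0]]]}}

```text
t: 4.9
tcp_pos: [0.4834, 0.2484, 0.1175]
ee_rot: [-0.0, 0.726, 0.688, -0.0]
contact_force: [-0.5, 0.1, -1.2]
gripper_width: 0.0138
finger_force: 20.0
```

{"op": "drive_tool", "data": {"increments": [[[-0.0133,0.0011,0,0],[-0.0266,0.0023,0,0],[-0.0266,0.0023,0,0],[-0.0266,0.0023,0,0],[-0.0266,0.0023,0,0],[-0.0266,0.0023,0,0],[-0.0266,0.0023,0,0],[-0.0266,0.0023,0,0],[-0.0266,0.0023,0,0],[-0.0266,0.0023,0,0],[-0.0133,0.0012,0,0],[0,0,0,0]]]}}

```text
t: 5.9
tcp_pos: [0.4918, -0.023, 0.1174]
ee_rot: [0.001, 0.728, 0.685, -0.001]
contact_force: [0.9, -0.4, -0.8]
gripper_width: 0.0136
finger_force: 20.0
```

```bash
python3 - <<'E'
from workcell import status,cams
import cv2
o=status.get_obs();print(o["tcp_pos"],o["ee_rot"],o["contact_force"],o["wrist_torque"],o["gripper_width"])
a=cams.read_camera("top")[:,:,::-1];b=cams.read_camera("side")[:,:,::-1]
cv2.imwrite("pics/t2.png",cv2.resize(a[190:310,290:400],None,fx=5,fy=5,interpolation=cv2.INTER_CUBIC))
cv2.imwrite("pics/s2.png",cv2.resize(b[180:290,280:440],None,fx=5,fy=5,interpolation=cv2.INTER_CUBIC))
E
```

```text
[ 0.49179781 -0.0229951   0.1174317 ] [ 5.87076798e-04  7.28116173e-01  6.85453113e-01 -7.23482783e-04] [ 0.85144834 -0.41601703 -0.83425573] [-0.07333985  0.09574885 -0.0014096 ] 0.013595408636437793
```

View pics/t2.png

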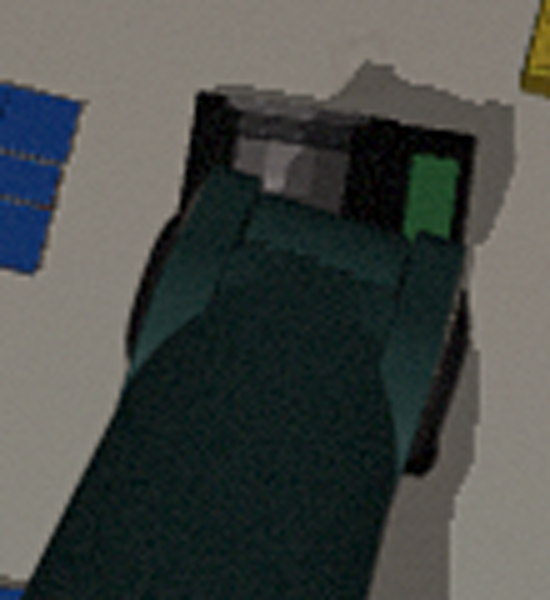

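View pics/s2.png

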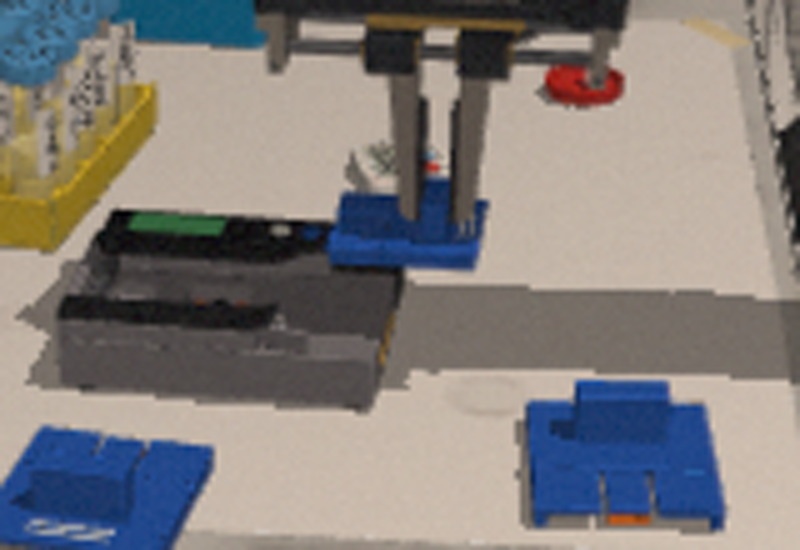

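The cover is level in the grip with its tab toward the logger, and its leading edge is at side-crop (335,230). The arm hides the top view. I'll check the logger pose by overlaying its model on the first picture.

```bash
python3 - <<'E'
from h import *
import cv2
im=cv2.imread("pics/top0.png");u0,v0,S=312,200,8
c=cv2.resize(im[v0:v0+75,... ] if 0 else im[200:288,312:392],None,fx=S*.8,fy=S*.8,interpolation=cv2.INTER_CUBIC);S*=.8
c=cv2.convertScaleAbs(c,alpha=1.8)
def X(p,m):
    a=np.radians(p[2]);m=np.array(m)/1e3
    return [p[0]+np.cos(a)*m[0]-np.sin(a)*m[1],p[1]+np.sin(a)*m[0]+np.cos(a)*m[1],m[2]]
p=(.5855,-.0226,-2.9)
for A,B in[((-5,29,48),(102,29,48)),((-5,-29,48),(102,-29,48)),((-70,52,32),(-70,-50,32)),((-70,-92,44),(102,-92,44)),((-70,-50,44),(102,-50,44)),((-70,52,32),(-5,52,32)),((-70,-92,44),(-70,-50,44))]:
    q=[tuple(int(round(w)) for w in (proj("top",X(p,M))-[u0,v0]+.5)*S) for M in(A,B)];print(A,q)
    cv2.line(c,*q,(0,255,255),1)
cv2.imwrite("pics/ov.png",c)
E
```

```text
(-5, 29, 48) [(129, 326), (166, 65)]
(-5, -29, 48) [(278, 347), (311, 85)]
(-70, 52, 32) [(47, 489), (308, 526)]
(-70, -92, 44) [(420, 536), (468, 109)]
(-70, -50, 44) [(311, 521), (363, 95)]
(-70, 52, 32) [(47, 489), (71, 327)]
(-70, -92, 44) [(420, 536), (311, 521)]
```

View pics/ov.png

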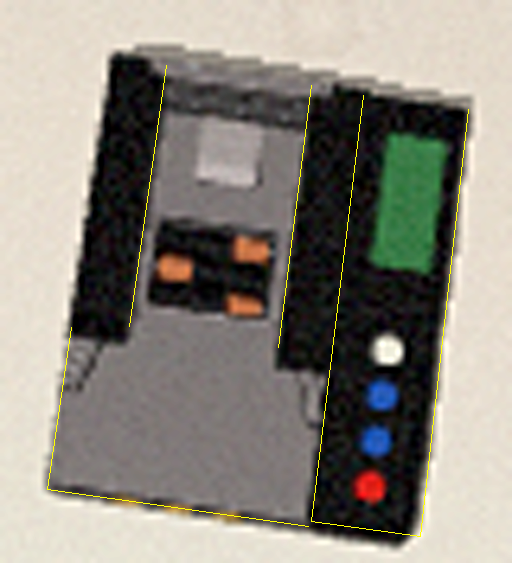

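The overlay matches: deck edge at (47,489)–(308,526), panel edge at (420,536)–(468,109), and the lip mouths. The pose is good, so I'll align and lower.

{"op": "drive_tool", "data": {"increments": [[[0.0025,0.0005,0,-0.6],[0.0026,0,0.01,0],[0,0,0.015,0],[0,0,0.01,0],[0,0,0.005,0],[0,0,0,0],[0,0,0,0],[0,0,0,0]]]}}

```text
t: 6.67
tcp_pos: [0.4936, -0.0131, 0.0776]
ee_rot: [0.0, 0.722, 0.692, 0.0]
contact_force: [0.5, -0.2, -1.8]
gripper_width: 0.0139
finger_force: 20.0
```

{"op": "drive_tool", "data": {"increments": [[[-0.0024,0,0,0.5],[-0.0024,0,0.002,0],[0,0,0.002,0],[0,0,0.001,0],[0,0,0,0],[0,0,0,0],[0,0,0,0]]]}}

```text
t: 7.25
tcp_pos: [0.4931, -0.0179, 0.0724]
ee_rot: [0.0, 0.725, 0.689, 0.0]
contact_force: [-0.6, -0.1, -1.5]
gripper_width: 0.0138
finger_force: 20.0
```

{"op": "drive_tool", "data": {"increments": [[[0,0,0.001,0],[0,0,0.001,0],[0,0,0,0],[0,0,0,0]]]}}

```text
t: 7.58
tcp_pos: [0.4931, -0.0178, 0.0708]
ee_rot: [-0.0, 0.725, 0.689, 0.0]
contact_force: [-1.7, 0.1, 4.8]
gripper_width: 0.0139
finger_force: 20.0
```

{"op": "drive_tool", "data": {"increments": [[[0,0,-0.0004,0],[0,0.002,0,0],[0,0.002,0,0],[0,0.002,0,0],[0,0.002,0,0],[0,0.002,0,0],[0,0.002,0,0],[0,0,0,0]]]}}

```text
t: 8.25
tcp_pos: [0.5041, -0.0184, 0.0709]
ee_rot: [-0.001, 0.725, 0.689, -0.001]
contact_force: [-4.9, 1.0, 8.1]
gripper_width: 0.0137
finger_force: 20.0
```

{"op": "drive_tool", "data": {"increments": [[[0,0.002,0,0],[0,0.002,0,0],[0,0.002,0,0],[0,0.002,0,0],[0,0.002,0,0],[0,0,0,0]]]}}

```text
t: 8.75
tcp_pos: [0.5141, -0.0189, 0.0709]
ee_rot: [-0.001, 0.725, 0.689, -0.001]
contact_force: [-5.2, 0.8, 9.9]
gripper_width: 0.0137
finger_force: 20.0
```

{"op": "drive_tool", "data": {"increments": [[[0,0,-0.0004,0],[0,0,0,0],[0,0,0,0]]]}}

```text
t: 9.0
tcp_pos: [0.5152, -0.0191, 0.071]
ee_rot: [0.0, 0.725, 0.689, 0.0]
contact_force: [-0.6, -0.1, -1.4]
gripper_width: 0.0137
finger_force: 20.0
```

{"op": "drive_tool", "data": {"increments": [[[0,0,-0.0003,0],[0,0.001,0,0],[0,0.0015,0,0],[0,0.0015,0,0],[0,0.001,0,0],[0,0,0,0]]]}}

```text
t: 9.5
tcp_pos: [0.5204, -0.0193, 0.0715]
ee_rot: [0.0, 0.725, 0.689, 0.0]
contact_force: [0.2, 0.1, -0.2]
gripper_width: 0.0139
finger_force: 20.0
```

{"op": "drive_tool", "data": {"increments": [[[0,0.002,0,0],[0,0.002,0,0],[0,0.002,0,0],[0,0.002,0,0],[0,0.002,0,0],[0,0.002,0,0],[0,0,0,0]]]}}

```text
t: 10.08
tcp_pos: [0.5324, -0.0204, 0.0715]
ee_rot: [0.0, 0.725, 0.689, -0.0]
contact_force: [0.3, -1.2, -1.3]
gripper_width: 0.014
finger_force: 20.0
```

{"op": "drive_tool", "data": {"increments": [[[0,0.002,0,0],[0,0.002,0,0],[0,0.002,0,0],[0,0.002,0,0],[0,0.002,0,0],[0,0.002,0,0],[0,0,0,0]]]}}

```text
t: 10.67
tcp_pos: [0.5443, -0.0209, 0.0714]
ee_rot: [0.0, 0.725, 0.689, -0.0]
contact_force: [-1.3, -3.1, -1.7]
gripper_width: 0.014
finger_force: 20.0
```

{"op": "drive_tool", "data": {"increments": [[[-0.0008,0,0,0],[0,0,0,0],[0,0,0,0]]]}}

```text
t: 10.92
tcp_pos: [0.5443, -0.0211, 0.0716]
ee_rot: [0.0, 0.725, 0.689, 0.0]
contact_force: [0.6, -1.2, -2.3]
gripper_width: 0.014
finger_force: 20.0
```

```bash
python3 -c "
from workcell import status
o=status.get_obs();print(o['contact_force'],o['wrist_torque'],o['tcp_pos'])"
```

```text
[ 0.58644393 -1.16521613 -2.26069398] [-0.57262329  0.14621921 -0.0498778 ] [ 0.54430951 -0.02109237  0.07158308]
```

{"op": "drive_tool", "data": {"increments": [[[-0.0006,0,0,0],[0,0,0,0],[0,0,0,0]]]}}

```text
t: 11.17
tcp_pos: [0.5442, -0.0214, 0.0717]
ee_rot: [0.0, 0.725, 0.689, 0.0]
contact_force: [0.3, 0.7, -1.5]
gripper_width: 0.0141
finger_force: 20.0
```

```bash
python3 -c "
from workcell import status
o=status.get_obs();print(o['contact_force'],o['wrist_torque'],o['tcp_pos'])"
```

```text
[ 0.30941564  0.67371165 -1.51626552] [-0.11385129  0.12518169  0.01989168] [ 0.54423623 -0.02137614  0.07168089]
```

{"op": "drive_tool", "data": {"increments": [[[0,0.002,0.0003,0],[0,0.002,0,0],[0,0.002,0,0],[0,0.002,0,0],[0,0.002,0,0],[0,0.002,0,0],[0,0.002,0,0],[0,0,0,0]]]}}

```text
t: 11.83
tcp_pos: [0.5584, -0.0227, 0.0712]
ee_rot: [0.0, 0.725, 0.689, 0.0]
contact_force: [0.5, -0.1, -1.1]
gripper_width: 0.0137
finger_force: 20.0
```

{"op": "drive_tool", "data": {"increments": [[[0,0.002,0,0],[0,0.002,0,0],[0,0.002,0,0],[0,0.002,0,0],[0,0.002,0,0],[0,0.002,0,0],[0,0.002,0,0],[0,0,0,0]]]}}

```text
t: 12.5
tcp_pos: [0.5724, -0.0234, 0.0712]
ee_rot: [0.0, 0.725, 0.689, 0.0]
contact_force: [0.3, -0.1, -1.1]
gripper_width: 0.0136
finger_force: 20.0
```

{"op": "drive_tool", "data": {"increments": [[[0,0.001,0,0],[0,0.001,0,0],[0,0.001,0,0],[0,0.001,0,0],[0,0.001,0,0],[0,0.001,0,0],[0,0.001,0,0],[0,0.001,0,0]]], "force": 30}}

```text
t: 13.17
tcp_pos: [0.58, -0.0238, 0.0712]
ee_rot: [0.0, 0.725, 0.689, 0.0]
contact_force: [0.1, 1.0, -1.5]
gripper_width: 0.0138
finger_force: 30.0
```

{"op": "drive_tool", "data": {"increments": [[[0,0.001,0,0],[0,0.001,0,0],[0,0.001,0,0],[0,0.001,0,0]]]}}

```text
t: 13.5
tcp_pos: [0.5839, -0.024, 0.0712]
ee_rot: [-0.0, 0.725, 0.689, -0.0]
contact_force: [1.6, -0.1, -1.2]
gripper_width: 0.0136
finger_force: 30.0
```

{"op": "drive_tool", "data": {"increments": [[[0,0.001,0,0],[0,0.001,0,0],[0,0.001,0,0],[0,0.001,0,0]]]}}

```text
t: 13.83
tcp_pos: [0.5879, -0.0242, 0.0712]
ee_rot: [0.0, 0.725, 0.689, 0.0]
contact_force: [0.1, 0.4, -0.7]
gripper_width: 0.0136
finger_force: 30.0
```

{"op": "drive_tool", "data": {"increments": [[[0,0.001,0,0],[0,0.001,0,0],[0,0.001,0,0]]]}}

```text
t: 14.08
tcp_pos: [0.5909, -0.0243, 0.0712]
ee_rot: [0.0, 0.725, 0.689, 0.0]
contact_force: [1.1, 0.7, -1.2]
gripper_width: 0.0134
finger_force: 30.0
```

{"op": "drive_tool", "data": {"increments": [[[0,0.001,0,0],[0,0.001,0,0],[0,0.001,0,0]]]}}

```text
t: 14.33
tcp_pos: [0.5939, -0.0245, 0.0712]
ee_rot: [0.0, 0.725, 0.689, 0.0]
contact_force: [-0.6, -0.0, -1.1]
gripper_width: 0.0135
finger_force: 30.0
```

{"op": "drive_tool", "data": {"increments": [[[0,0.001,0,0],[0,0.001,0,0],[0,0.001,0,0]]]}}

```text
t: 14.58
tcp_pos: [0.5966, -0.0247, 0.0711]
ee_rot: [-0.0, 0.725, 0.689, -0.0]
contact_force: [-1.3, -0.5, -0.0]
gripper_width: 0.0135
finger_force: 30.0
```

{"op": "drive_tool", "data": {"increments": [[[0,0.001,0,0],[0,0.001,0,0],[0,0.001,0,0]]]}}

```text
t: 14.83
tcp_pos: [0.599, -0.0248, 0.0711]
ee_rot: [-0.001, 0.725, 0.689, -0.001]
contact_force: [-4.1, 0.0, 2.4]
gripper_width: 0.0134
finger_force: 30.0
```

{"op": "drive_tool", "data": {"increments": [[[0,0.001,0,0],[0,0.001,0,0],[0,0.001,0,0]]]}}

```text
t: 15.08
tcp_pos: [0.6033, -0.0251, 0.0714]
ee_rot: [0.0, 0.725, 0.689, 0.0]
contact_force: [-2.7, -0.8, 1.5]
gripper_width: 0.0138
finger_force: 30.0
```

{"op": "drive_tool", "data": {"increments": [[[0,0.001,0,0],[0,0.001,0,0],[0,0.001,0,0]]]}}

```text
t: 15.33
tcp_pos: [0.6059, -0.0252, 0.0713]
ee_rot: [-0.0, 0.725, 0.689, -0.0]
contact_force: [-3.2, -0.5, 3.4]
gripper_width: 0.014
finger_force: 30.0
```

{"op": "drive_tool", "data": {"increments": [[[0,0.001,0,0],[0,0.001,0,0],[0,0.001,0,0]]]}}

```text
t: 15.58
tcp_pos: [0.6087, -0.0254, 0.0712]
ee_rot: [-0.0, 0.725, 0.689, -0.0]
contact_force: [-3.6, -0.2, 4.2]
gripper_width: 0.0137
finger_force: 30.0
```

{"op": "drive_tool", "data": {"increments": [[[0,0.001,0,0],[0,0.001,0,0],[0,0.001,0,0]]]}}

```text
t: 15.83
tcp_pos: [0.6117, -0.0255, 0.0712]
ee_rot: [-0.0, 0.725, 0.689, -0.0]
contact_force: [-4.3, -0.8, 4.6]
gripper_width: 0.014
finger_force: 30.0
```

{"op": "drive_tool", "data": {"increments": [[[0,0.001,0,0],[0,0.001,0,0]]]}}

```text
t: 16.0
tcp_pos: [0.6137, -0.0257, 0.0712]
ee_rot: [-0.0, 0.725, 0.689, -0.0]
contact_force: [-5.3, -0.6, 4.6]
gripper_width: 0.0139
finger_force: 30.0
```

{"op": "drive_tool", "data": {"increments": [[[0,0.001,0,0],[0,0.001,0,0]]]}}

```text
t: 16.17
tcp_pos: [0.6159, -0.0258, 0.0713]
ee_rot: [0.0, 0.725, 0.689, -0.0]
contact_force: [-4.2, -1.5, 4.5]
gripper_width: 0.0138
finger_force: 30.0
```

{"op": "drive_tool", "data": {"increments": [[[0,0.001,0,0]]]}}

```text
t: 16.25
tcp_pos: [0.6178, -0.0258, 0.0712]
ee_rot: [0.001, 0.725, 0.689, 0.001]
contact_force: [-0.7, -0.2, -0.9]
gripper_width: 0.0142
finger_force: 30.0
```

{"op": "drive_tool", "data": {"increments": [[[0,0.001,0,0]]]}}

```text
t: 16.33
tcp_pos: [0.6183, -0.0259, 0.071]
ee_rot: [0.0, 0.725, 0.689, 0.0]
contact_force: [-3.2, -1.2, 1.7]
gripper_width: 0.0138
finger_force: 30.0
```

{"op": "drive_tool", "data": {"increments": [[[0,0,0,0],[0,0,0,0],[0,0,0,0]]]}}

```text
t: 16.58
tcp_pos: [0.6182, -0.0259, 0.0711]
ee_rot: [0.0, 0.725, 0.689, 0.0]
contact_force: [-0.4, -2.2, -1.0]
gripper_width: 0.0137
finger_force: 30.0
```

{"op": "drive_tool", "data": {"increments": [[[-0.0003,0.0005,0,0],[0,0,0,0]]]}}

```text
t: 16.75
tcp_pos: [0.6183, -0.0259, 0.0711]
ee_rot: [-0.0, 0.725, 0.689, 0.0]
contact_force: [-1.7, -0.3, -1.4]
gripper_width: 0.0137
finger_force: 30.0
```

{"op": "drive_tool", "data": {"increments": [[[0,0.0005,0,0],[0,0,0,0]]]}}

```text
t: 16.92
tcp_pos: [0.6184, -0.0259, 0.071]
ee_rot: [-0.0, 0.725, 0.689, -0.0]
contact_force: [-1.5, 0.1, 0.6]
gripper_width: 0.0137
finger_force: 30.0
```

{"op": "drive_tool", "data": {"increments": [[[0,0.0005,0,0],[0,0,0,0],[0,0,0,0]]]}}

```text
t: 17.17
tcp_pos: [0.6184, -0.0259, 0.071]
ee_rot: [-0.001, 0.725, 0.689, -0.0]
contact_force: [-5.0, -0.1, 2.4]
gripper_width: 0.0142
finger_force: 30.0
```

The click was felt at TCP x ≈ 0.617 and the end stop at 0.6184. I'll relax the push and let go.

{"op": "drive_tool", "data": {"increments": [[[0,-0.0007,0,0],[0,0,0,0],[0,0,0,0]]], "force": 10}}

```text
t: 17.42
tcp_pos: [0.6184, -0.0259, 0.071]
ee_rot: [-0.0, 0.725, 0.689, -0.0]
contact_force: [-3.2, -0.5, 0.1]
gripper_width: 0.0139
finger_force: 10.0
```

{"op": "drive_tool", "data": {"increments": [[[0,0,0,0],[0,0,0,0],[0,0,0,0],[0,0,0,0],[0,0,0,0],[0,0,0,0]]], "fingers": -0.4}}

```text
t: 17.92
tcp_pos: [0.6189, -0.026, 0.0713]
ee_rot: [0.0, 0.725, 0.689, 0.0]
contact_force: [0.8, -0.1, 0.7]
gripper_width: 0.0273
finger_force: 0.0
```

{"op": "drive_tool", "data": {"increments": [[[0,0,-0.005,0],[0,0,-0.01,0],[0,0,-0.015,0],[0,0,-0.03,0],[0,0,-0.04,0],[0,0,-0.03,0],[0,0,0,0],[0,0,0,0]]]}}

```text
t: 18.58
tcp_pos: [0.6199, -0.0262, 0.2042]
ee_rot: [0.002, 0.725, 0.689, 0.002]
contact_force: [-0.9, 1.3, 0.2]
gripper_width: 0.0272
finger_force: 0.0
```

{"op": "drive_tool", "data": {"increments": [[[0.03,-0.02,0,0],[0.03,-0.02,0,0],[0.03,-0.02,0,0],[0.03,-0.02,0,0],[0.03,-0.02,0,0],[0.03,-0.02,0,0],[0.03,-0.02,0,0],[0.03,-0.02,0,0],[0.03,-0.02,0,0],[0.03,0,0,0],[0.03,0,0,0],[0,0,0,0]]]}}

```text
t: 19.58
tcp_pos: [0.4536, 0.3191, 0.2002]
ee_rot: [-0.001, 0.722, 0.692, 0.0]
contact_force: [-0.7, -0.5, 0.5]
gripper_width: 0.0273
finger_force: 0.0
```

```bash
python3 - <<'E'
from workcell import status,cams
import cv2,numpy as np
o=status.get_obs();print(o["t"],o["tcp_pos"],o["contact_force"])
a=cams.read_camera("top")[:,:,::-1];b=cams.read_camera("side")[:,:,::-1]
A=cv2.resize(a[195:290,310:395],(500,559),interpolation=cv2.INTER_CUBIC);B=cv2.resize(b[205:265,285:365],(300,225),interpolation=cv2.INTER_CUBIC);D=cv2.resize(b[80:460,150:530],(300,300))
cv2.imwrite("pics/end.png",np.hstack([cv2.convertScaleAbs(A,alpha=1.6),np.vstack([B,D,np.zeros((34,300,3),np.uint8)])]))
E
```

```text
19.5833 [0.45355229 0.3190794  0.20017333] [-0.69110604 -0.48776631  0.52296734]
```

View pics/end.png

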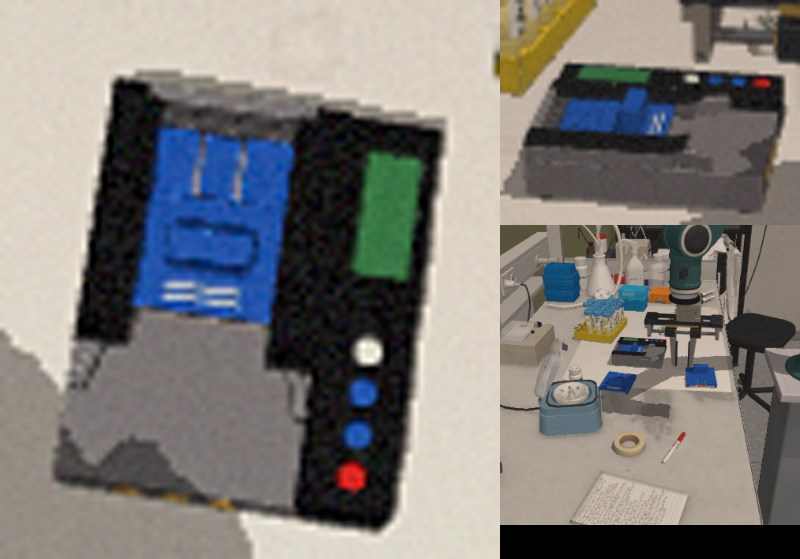

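The cover lies flat under both lips: its leading edge is at (225,135) against the end stop and its tail at (200,315). The marker and the other objects are where they were.

```bash
python3 -c "
from workcell import ctrl
print(ctrl.hand_in())"
```

```text
the job is handed in; nothing more can be done
None
```

The battery cover is fully home: I felt the tab click and the end stop, let go with the cover lying flat, and handed the job in at about 20 s; the highest force I read in the rails was about 7 N.

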